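# Check the tile-press screw with a thread comb

## Task

Check the thread of the tile-press screw: pick up the blue-handled thread comb, set it astride the middle part of the screw and feel along for the grooves, gently and never forcing it, until its teeth drop fully home and the comb sits flat and square on the thread, then let go of it. Then press lightly straight down on top of its handle with the fingertips to check that it stays flat, and leave it sitting there on its own; leave the yellow comb, the bowl and the jar alone.

Things in the scene. Friction and masses are not known exactly. Their poses are not given: they have to be found in the camera images.
- blue_gauge: Blue-handled saddle thread comb, 130-210 g, standing on its four feet, teeth down. Origin: centre of underside (feet level); x along the leaf, z up; symmetric end to end. Forks at x = +-36 mm: crossbar 54 mm wide (y), z = 48-58 mm, and legs with inner faces at y = +-22 mm reaching down to z = 0, which straddle the screw with 2 mm play each side and keep it upright; let go, it leans sideways on a leg by up to 0.15 rad, which is fine.
- blue_gauge_comb (a point): Middle of the leaf's lower edge (z = 45 mm of the comb). Steel leaf 78 mm long (x), 6 mm thick, z = 45-60 mm. Below the edge five tapered teeth at 14 mm pitch (x = -28, -14, 0, 14, 28 mm), 6 mm long, 6.2 mm wide at the root, 4 mm at the tip. Teeth fully home: this edge lies on the thread crests; tooth tips riding on crests: 6 mm higher.
- blue_gauge_grip (a point): Centre of the blue comb's plastic handle, 79 mm above its feet and 34 mm above point blue_gauge_comb: a block 40 mm long (x), 14 mm thick (y), 38 mm high, its flat top 19 mm above this point. Grip it across its thickness (y) from above.
- yellow_gauge: Yellow-handled comb of the same outer shape and size but with eight finer teeth at 8 mm pitch, which do not fit; origin and axes as for the blue one. Leave alone. The two combs may have swapped places.
- press: Fixed tile-press screw in two green bearing blocks on a wooden board 330 x 120 x 20 mm, dark handwheel at the -x end. Origin: centre of the board's underside, on the table; x along the screw axis, which is 75 mm above the table; z up. The screw neither turns nor slides. Blocks stand beyond x = +-115 mm, up to 87 mm high. Thread from x = -95 to +95 mm.
- crest (a point): Top of the thread crests midway along the screw (95 mm above table), axes as the press. Crest dia. 40, root dia. 28 mm, pitch 14 mm; crests 6.6 mm wide, ring-like grooves 7.4 mm wide at the mouth, 5.2 at the bottom. Where the grooves lie along x is NOT given: anywhere within half a pitch, to be felt or seen. The comb may stand within 55 mm of this point along x.
- bowl: Terracotta bowl, 110 mm wide, 50 mm high, on the table beside the press; origin centre of underside. Leave alone.
- jar: Blue glaze jar, 52 mm wide, 70 mm high, on the table beside the press; origin centre of underside. Leave alone.

How it is judged:
On the way, in this order (a step that is already met when the one before it is completed fails the run):
1. the blue comb's teeth are fully home in the thread, it sits flat and square near the middle of the screw, and it has been let go (z of blue_gauge_comb in the frame of crest between -0.002 and 0.002 m and y of blue_gauge_comb in the frame of crest between -0.005 and 0.005 m and x of blue_gauge_comb in the frame of crest between -0.06 and 0.06 m and angle between the x axis of blue_gauge and the x axis of press, either way round below 0.08 rad and angle between blue_gauge's own x axis and vertical between 1.5308 and 1.6108 rad and angle between blue_gauge's own z axis and vertical below 0.25 rad and contact force between blue_gauge and the fingers below 0.05 N and linear speed of blue_gauge below 0.01 m/s), for 0.2 s.
2. with the comb let go, it is pressed down on the screw (more than about 2.5 N on top of its weight) while it stays flat and home (z of blue_gauge_comb in the frame of crest between -0.002 and 0.002 m and y of blue_gauge_comb in the frame of crest between -0.005 and 0.005 m and x of blue_gauge_comb in the frame of crest between -0.06 and 0.06 m and angle between the x axis of blue_gauge and the x axis of press, either way round below 0.08 rad and angle between blue_gauge's own x axis and vertical between 1.5308 and 1.6108 rad and angle between blue_gauge's own z axis and vertical below 0.25 rad and contact force between blue_gauge and press above 4.5 N), for 0.1 s.
At the end, for the whole second after the job is handed in: The blue comb sits alone on the screw, at rest and let go: lower edge within 2 mm of the crest line, within 5 mm sideways and 60 mm lengthwise of mid-screw, in line with it within 0.08 rad, level lengthwise within 0.04 rad, upright within 0.25 rad (leaning on a leg is fine) (all of step 1); the robot touches nothing.
It fails at once if the blue comb is forced on the press with more than 45 N (all contacts summed) (contact force between blue_gauge and press above 45 N).
It fails at once if the yellow comb, the bowl or the jar is moved by more than 20 mm (distance of any of yellow_gauge, bowl, jar from where it was at the start of the episode above 0.02 m).
It also fails if it takes over 51 s, if anything falls off the work surface, if the arm or the gripper's body presses on something with over 40 N, if the wrist force passes 120 N, or if a joint passes its speed limit or range.

## Robot

A 6-joint arm with a two-finger parallel gripper is mounted at the origin on the work surface. World frame = base frame: x ahead of the robot, y to its left, z up, the work surface at z = 0. Lengths are in m, angles in rad, forces in N, time in s.
With the tool pointing down it reaches from about 0.35 to 0.875 m from the base axis. Payload 4.2 kg.
Tool frame: the origin (TCP) lies on the front face of the gripper's body, between the roots of the fingers; the fingertips stand 73 mm ahead of it and the grasp point (between the pads) lies robot.grip_point_offset ahead of it (robot.grip_point_offset is the distance from the TCP to the grasp point, in m); y points along the fingers, x is the direction in which the jaws open and shut, and the axes are right-handed (so a half turn about y gives the same grasp; the last joint's range is limited). The gripper opens to 85 mm and grips with 20 to 120 N. Pads are 22 mm wide; open, the fingers measure 114 mm over their backs; the gripper's body (76 mm by 85 mm) begins 54 mm behind the grasp point. The pads swing forward as they close: fully open they stand 13 mm farther back than shut.
Start: joints at [1.542, 0.385, 0.008, 0, -1.194, -0.259], TCP at [0.177, 0.599, 0.304] pointing down, gripper open.
Joint ranges: [-3.14, 3.14], [-1.21, 2.06], [-1.07, 1.41], [-3.16, 2.05], [-2.99, -0.16], [-3.1, 3.1]. Speed limits (rad/s): [2.79, 2.79, 3.14, 3.14, 3.14, 3.14].

## Interface

Orientations are given as a unit quaternion [x, y, z, w].
In Python, from station import robot gives the robot as it stands.
- The arm moves only by the tool send_rows, never from a script. Its argument "steps" is text: rows parted by semicolons, each of 4 numbers parted by spaces: the shift along the tool's x, y, z in m, then the turn about the tool's y in rad. A call has exactly 8 rows; each row is the pose to reach, as a shift and turn from the pose measured when the call began, along the tool's axes at that moment; what a row does not reach only later rows make up. A row lasts 1/10 s, in which the tool goes at most 50 mm and 8.59 degrees, less where a joint would pass 70% of its speed; a pose out of reach is approached as far as the arm can. A call with a gripper value outside its range is refused whole. "jaw" is the opening, from 0 (shut) to 1 (fully open), set as the call begins (left out, the last holds). The fingers move at their own pace and stop on an object; "grip_force" is the grip in N (left out, the last holds). Time passes only in rows, so rows that repeat a pose let the fingers close, or fill a call up. It gives the time, the measured TCP pose, the force and the opening at its end, in the units of the state.
- robot.observe(): the state, without advancing time (a new reading comes with each control period).
- robot.snapshot(name): name is "side" or "top"; returns a dict with "frame" (384x512x3 uint8, red, green, blue), "z_map" (384x512 float32, m along the optical axis (not along the pixel's ray), 0 where there is no reading), "K" (3x3 intrinsics, pixels), "R" (3x3) and "t" (3): a world point X has camera coordinates R X + t. Camera axes: x right, y down, z forward; pixel columns grow to the right and rows downward; lengths in m; the calibration is good to about 2 mm. A picture is of the moment at which its call begins.
- robot.close_job(): hands the job in, once; it reports no verdict.
Trained networks look in a picture, given as the dict that the camera call returned (one of the last four; its "shot" number tells which), for a name from the list of things; names that differ only in an ending like _2 or _b are one class to them, and where a whole thing is asked for, a point or a joint stands for the part that bears it (a point fixed in the world has none). Each returns a list of dicts, best first, with "score" (0 to 1); they miss things now and then, are a little off and sometimes report something else, mostly with a low value. They report only what shows in the picture. A call takes as long as a camera call.
- robot.search_frame(picture, thing): "extent" ([centre column, centre row, width, height] in pixels, round what is visible of it).
- robot.cut_out(picture, thing): "pixels" (384x512 bool, what is visible of it) and "extent" ([centre column, centre row, width, height] in pixels, round what is visible of it).
The state is a dict: "t": time; "joint_positions": joint angles; "dq": joint speeds; "joint_efforts": joint torques, N m; "tcp_pos": TCP position; "eef_rot": TCP orientation; "contact_force": force on the tool from outside, world axes, zero at the start; "ft_torque": the same for the moment, N m; "grip_width": finger opening in m.
Only numpy, scipy, OpenCV 4.12 (cv2) and the standard library are available. Lean on these libraries where they do the work, as an engineer would, in place of code of your own. Each camera call takes 0.05 s, during which the arm holds its last target. There are 200 camera calls.

## Working session

There is one attempt and no reset: what is moved stays moved. The work goes in short steps, Python scripts to look and compute and a tool call to move; the robot and the scene stay as the last step left them, time stands still between calls to the robot, and variables do not carry over. Pictures are saved under pics/ and viewed, about 8 in all and at most 12, crops included, and the job is handed in when it is done.

Besides the shell and the picture viewer there is one more tool, called by a JSON object that holds its "method" and its "body". send_rows: Moves the arm, as the interface text tells. Its arguments: {"type":"object","properties":{"steps":{"type":"string"},"jaw":{"type":"number"},"grip_force":{"type":"number"}},"required":["steps"]}

```bash
mkdir -p pics; cat > h.py <<'E'
from station import robot
import numpy as np, cv2
from scipy.spatial.transform import Rotation as Ro
def pts(s,mask=None):
    z=s["z_map"]; m=z>0
    if mask is not None: m=m&mask
    v,u=np.nonzero(m); d=z[v,u]
    c=np.stack([(u-s["K"][0,2])/s["K"][0,0]*d,(v-s["K"][1,2])/s["K"][1,1]*d,d],1)
    return (c-s["t"])@s["R"], u, v
def save(s,n,crop=None,k=1):
    f=s["frame"][...,::-1]
    if crop: f=f[crop[1]:crop[3],crop[0]:crop[2]]
    cv2.imwrite("pics/"+n,cv2.resize(f,None,fx=k,fy=k,interpolation=cv2.INTER_CUBIC))
def show():
    o=robot.observe(); R=Ro.from_quat(o["eef_rot"]).as_matrix()
    print("t",round(o["t"],2),"p",np.round(o["tcp_pos"],4),"F",np.round(o["contact_force"],2),"w",round(o["grip_width"],4)); print(np.round(R,4)); return o,R
E
python3 - <<'E'
from h import *
show(); print(robot.grip_point_offset)
ss={n:robot.snapshot(n) for n in("side","top")}
cv2.imwrite("pics/a.png",np.vstack([ss[n]["frame"][...,::-1] for n in ss])[:, :] )
im=cv2.imread("pics/a.png"); cv2.imwrite("pics/a.png",cv2.resize(np.hstack([im[:384],im[384:]]),(800,300)))
save(ss["top"],"top.png",k=1.5)
for n,s in ss.items():
    print(n,"cam",np.round(-s["R"].T@s["t"],3),np.round(s["R"][2],3),s["K"][0,0])
    for th in("blue_gauge","blue_gauge_grip","yellow_gauge","press","bowl","jar"):
        for r in robot.cut_out(s,th)[:2]:
            p,u,v=pts(s,r["pixels"]);
            if len(p): print(th,round(r["score"],2),np.round(r["extent"]),np.round(np.median(p,0),3),np.round(np.percentile(p,[2,98],axis=0),3).tolist())
E
```

```text
t 0.0 p [0.1773 0.5989 0.3028] F [-0.23  0.25 -0.39] w 0.0851
[[-2.841e-01 -5.000e-04  9.588e-01]
 [-9.588e-01 -2.100e-03 -2.841e-01]
 [ 2.200e-03 -1.000e+00  1.000e-04]]
0.0539
side cam [ 0.502 -0.649  0.58 ] [ 0.067  0.82  -0.568] 446.7617247283468
blue_gauge 0.56 [277. 170.  41.  51.] [0.619 0.232 0.056] [[0.576, 0.199, -0.0], [0.666, 0.315, 0.098]]
blue_gauge_grip 0.68 [276. 164.  36.  36.] [0.621 0.232 0.058] [[0.578, 0.199, 0.0], [0.665, 0.316, 0.098]]
yellow_gauge 0.9 [217. 170.  35.  40.] [0.484 0.231 0.059] [[0.446, 0.207, 0.0], [0.522, 0.305, 0.098]]
press 0.81 [290. 283. 229. 123.] [ 0.588 -0.144  0.021] [[0.422, -0.195, 0.004], [0.77, -0.087, 0.107]]
bowl 0.95 [296. 228.  61.  50.] [0.639 0.042 0.032] [[0.588, -0.031, 0.005], [0.684, 0.071, 0.051]]
jar 0.92 [213. 239.  27.  43.] [ 0.479 -0.013  0.046] [[0.455, -0.021, 0.003], [0.501, 0.023, 0.071]]
top cam [0.395 0.074 0.966] [ 0.199 -0.039 -0.979] 473.4078336241915
blue_gauge 0.61 [155. 197.  42.  37.] [0.616 0.234 0.059] [[0.576, 0.198, 0.005], [0.662, 0.271, 0.099]]
blue_gauge_grip 0.56 [154. 197.  38.  50.] [0.619 0.235 0.059] [[0.577, 0.199, -0.0], [0.664, 0.271, 0.099]]
yellow_gauge 0.96 [164. 264.  30.  44.] [0.48  0.232 0.059] [[0.444, 0.208, -0.002], [0.521, 0.256, 0.099]]
press 0.97 [337. 177.  95. 202.] [ 0.582 -0.116  0.022] [[0.419, -0.187, 0.014], [0.768, -0.065, 0.114]]
press 0.54 [152. 195.  43.  40.] [0.618 0.235 0.058] [[0.577, 0.198, -0.002], [0.664, 0.274, 0.099]]
bowl 0.96 [259. 172.  55.  53.] [0.642 0.018 0.022] [[0.587, -0.029, 0.002], [0.684, 0.068, 0.051]]
bowl 0.31 [280. 248.  24.  33.] [0.475 0.006 0.069] [[0.453, -0.016, 0.007], [0.499, 0.027, 0.072]]
jar 0.72 [278. 249.  26.  34.] [0.474 0.006 0.069] [[0.453, -0.018, 0.023], [0.496, 0.027, 0.072]]
jar 0.38 [154. 197.  39.  43.] [0.617 0.235 0.058] [[0.576, 0.198, -0.002], [0.664, 0.274, 0.099]]
```

```bash
python3 - <<'E'
from h import *
s=robot.snapshot("top"); d=robot.snapshot("side")
a=cv2.resize(s["frame"][100:330,110:400,::-1],None,fx=1.35,fy=1.35*1.2); b=cv2.resize(d["frame"][130:360,160:420,::-1],None,fx=1.5,fy=1.62)
cv2.imwrite("pics/b.png",np.hstack([a,b]))
# handle top outlines: z>0.088 points near combs ; leaf
for n,s in(("top",s),("side",d)):
  p,u,v=pts(s)
  for nm,c in(("blue",(0.619,.235)),("yellow",(.482,.232))):
    m=(p[:,2]>.091)&(p[:,2]<.11)&(np.hypot(p[:,0]-c[0],p[:,1]-c[1])<.045); q=p[m]
    rgb=s["frame"][v[m],u[m]].mean(0)
    r=cv2.minAreaRect((q[:,:2]*1000).astype(np.float32)); print(n,nm,m.sum(),np.round(r[0],1),np.round(r[1],1),round(r[2],1),rgb.round(),"z",np.median(q[:,2]).round(4))
    m=(p[:,2]>.05)&(p[:,2]<.11)&(np.hypot(p[:,0]-c[0],p[:,1]-c[1])<.06); q=p[m]
    m2=(p[:,2]>.05)&(p[:,2]<.067)&(np.hypot(p[:,0]-c[0],p[:,1]-c[1])<.06); q=p[m2]
    w,V=np.linalg.eigh(np.cov(q[:,:2].T)); r=cv2.minAreaRect((q[:,:2]*1000).astype(np.float32)); print("  leaf",np.round(r[0],1),np.round(r[1],1),round(r[2],1))
  # screw: highest points near press
  m=(p[:,0]>.4)&(p[:,0]<.8)&(p[:,1]>-.22)&(p[:,1]<-.04)
  q=p[m&(p[:,2]>.012)&(p[:,2]<.026)]; r=cv2.minAreaRect((q[:,:2]*1000).astype(np.float32)); print(" board",np.round(r[0],1),np.round(r[1],1),round(r[2],1))
  q=p[m&(p[:,2]>.088)&(p[:,2]<.1)&(p[:,0]>.49)&(p[:,0]<.7)]; print(" crest",len(q)); 
  if len(q)>20:
    f=np.polyfit(q[:,0],q[:,1],1); print(f, np.polyval(f,.59), np.percentile(q[:,2],[50,95]))
E
```

```text
top blue 166 [620.3 236.1] [14.3 40.4] 68.3 [15. 46. 96.] z 0.0971
  leaf [620.7 236.4] [54.2 78.6] 68.3
top yellow 179 [482.9 234.3] [14.7 40. ] 89.8 [126. 102.   9.] z 0.0967
  leaf [482.9 233.9] [78.3 54.3] 0.8
 board [ 575.1 -128.2] [329.6 121. ] 4.7
 crest 1005
[ 0.08125389 -0.17388964] -0.12594984429492345 [0.09153761 0.0953488 ]
side blue 96 [621.1 235.4] [16.4 39.2] 72.4 [ 70.  83. 117.] z 0.0971
  leaf [621.5 236.7] [58.3 79. ] 67.3
side yellow 97 [483.2 236.1] [38.4 19.3] 1.1 [152. 131.  46.] z 0.0971
  leaf [484.1 234.5] [77.  57.8] 0.6
 board [ 576.1 -129.6] [330.3 120.1] 4.5
 crest 1199
[ 0.08415742 -0.17872032] -0.12906744791859406 [0.09166872 0.09535916]
```

View pics/b.png

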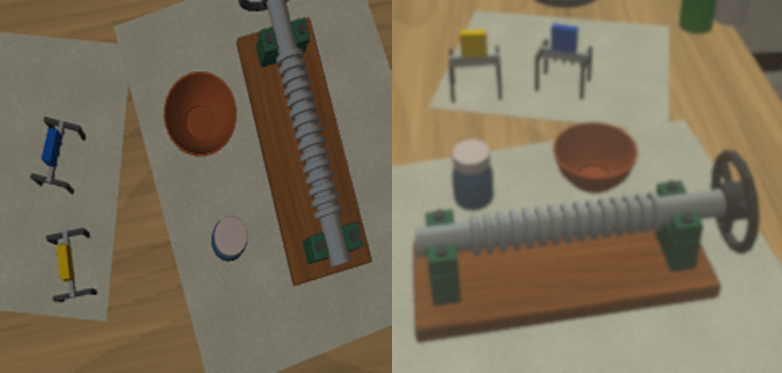

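The picture shows the blue comb on the far side (left crop, about 50,150), yellow nearer (65,260), and the handwheel at the +x world end. The detections agree with it.

{"method": "send_rows", "body": {"steps": "0.01 0.0 0.025 0.01; 0.03 0.01 0.07 0.02; 0.05 0.02 0.115 0.03; 0.07 0.03 0.165 0.05; 0.09 0.035 0.21 0.06; 0.11 0.04 0.255 0.07; 0.13 0.045 0.305 0.08; 0.145 0.05 0.35 0.091", "jaw": 1, "grip_force": 40}}

```text
t: 1.6
tcp_pos: [0.4682, 0.3629, 0.2548]
eef_rot: [-0.397, 0.585, -0.585, 0.397]
contact_force: [0.7, 1.3, 0.8]
grip_width: 0.0857
```

```bash
cat >> h.py <<'E'
def goal(x,y,z,deg):
    o,R=show(); d=R.T@(np.array([x,y,z])-o["tcp_pos"]); a=np.degrees(np.arctan2(R[1,0],R[0,0]))
    print("shift",np.round(d,4),"turn",round(np.radians((a-deg+90)%180-90),4))
E
python3 - <<'E'
from h import *
goal(.621,.236,.20,68.3); goal(.621,.236,.139,68.3)
# groove phase from both cameras
for n in("top","side"):
    s=robot.snapshot(n); p,u,v=pts(s); a=np.radians(4.65); ex=np.array([np.cos(a),np.sin(a)]); ey=np.array([-ex[1],ex[0]])
    q=p[:,:2]-[.5755,-.129]; t=q@ex; l=q@ey; r=np.hypot(l,p[:,2]-.075)
    m=(abs(t)<.08)&(r<.024)&(r>.01)&(p[:,2]>.08); t,l,r=t[m],l[m],r[m]
    c=(r*np.exp(2j*np.pi*t/.014)).mean()-r.mean()*np.exp(2j*np.pi*t/.014).mean()
    g=(s["frame"][v[m],u[m]].mean(1)); cg=((g-g.mean())*np.exp(2j*np.pi*t/.014)).mean()
    print(n,len(t),"crest at",np.angle(c)/2/np.pi*14,"mm amp",abs(c)*2000,"lat",np.median(l[r>.018])*1000, "bright",np.angle(cg)/2/np.pi*14)
    for lo in np.arange(-7,7,1.):
        k=((t*1000+7)%14-7>=lo)&((t*1000+7)%14-7<lo+1); print(int(lo),round(np.mean(r[k])*1000,1),end="; ")
    print()
E
```

```text
t 1.6 p [0.4682 0.3629 0.2548] F [0.69 1.3  0.85] w 0.0857
[[-3.699e-01  5.000e-04  9.291e-01]
 [-9.291e-01  6.000e-04 -3.699e-01]
 [-8.000e-04 -1.000e+00  3.000e-04]]
shift [0.0614 0.0548 0.1889] turn -0.0002
t 1.6 p [0.4682 0.3629 0.2548] F [0.69 1.3  0.85] w 0.0857
[[-3.699e-01  5.000e-04  9.291e-01]
 [-9.291e-01  6.000e-04 -3.699e-01]
 [-8.000e-04 -1.000e+00  3.000e-04]]
shift [0.0614 0.1158 0.1888] turn -0.0002
top 1374 crest at 3.8053831449703095 mm amp 3.189461852391476 lat 5.1642468539194155 bright 6.1854171428298566
-7 16.3; -6 14.0; -5 14.0; -4 13.5; -3 13.6; -2 13.9; -1 16.2; 0 18.3; 1 19.5; 2 19.4; 3 19.3; 4 19.7; 5 19.4; 6 19.2; 
side 1618 crest at 4.156952102560233 mm amp 3.088143319351245 lat -4.148338999080043 bright 6.257468249771987
-7 17.8; -6 13.4; -5 13.5; -4 13.2; -3 13.3; -2 13.3; -1 14.5; 0 17.7; 1 18.9; 2 18.8; 3 19.1; 4 19.0; 5 19.1; 6 19.1;
```

{"method": "send_rows", "body": {"steps": "0.01 0.005 0.03 0; 0.022 0.015 0.07 0; 0.036 0.025 0.11 0; 0.05 0.035 0.15 0; 0.0614 0.045 0.189 0; 0.0614 0.05 0.189 0; 0.0614 0.055 0.189 0; 0.0614 0.055 0.189 0"}}

```text
t: 2.5
tcp_pos: [0.6214, 0.233, 0.1979]
eef_rot: [0.396, -0.586, 0.587, -0.394]
contact_force: [0.1, 0.2, 0.3]
grip_width: 0.0855
```

```bash
python3 - <<'E'
from h import *
goal(.621,.236,.139,68.3)
E
```

```text
t 2.5 p [0.6214 0.233  0.1979] F [0.12 0.25 0.32] w 0.0855
[[-0.3758 -0.0023  0.9267]
 [-0.9267 -0.0023 -0.3758]
 [ 0.003  -1.     -0.0013]]
shift [-0.0028  0.0589 -0.0014] turn -0.0065
```

{"method": "send_rows", "body": {"steps": "-0.001 0.01 0 -0.003; -0.0028 0.025 -0.001 -0.006; -0.0028 0.04 -0.0014 -0.0065; -0.0028 0.05 -0.0014 -0.0065; -0.0028 0.057 -0.0014 -0.0065; -0.0028 0.059 -0.0014 -0.0065; -0.0028 0.059 -0.0014 -0.0065; -0.0028 0.059 -0.0014 -0.0065"}}

```text
t: 3.3
tcp_pos: [0.6214, 0.2362, 0.1395]
eef_rot: [0.398, -0.585, 0.585, -0.396]
contact_force: [0.4, 0.1, 0.4]
grip_width: 0.0854
```

{"method": "send_rows", "body": {"steps": "0 0 0 0; 0 0 0 0; 0 0 0 0; 0 0 0 0; 0 0 0 0; 0 0 0 0; 0 0 0 0; 0 0 0 0", "jaw": 0}}

```text
t: 4.1
tcp_pos: [0.6215, 0.2362, 0.1396]
eef_rot: [0.398, -0.585, 0.585, -0.396]
contact_force: [0.1, 0.5, 0.7]
grip_width: 0.0134
```

```bash
python3 - <<'E'
from h import *
show()
E
```

```text
t 4.1 p [0.6215 0.2362 0.1396] F [0.1  0.49 0.66] w 0.0134
[[-3.696e-01 -9.000e-04  9.292e-01]
 [-9.292e-01 -1.700e-03 -3.696e-01]
 [ 2.000e-03 -1.000e+00 -2.000e-04]]
```

{"method": "send_rows", "body": {"steps": "0 -0.02 0 0; 0 -0.05 0 0; 0 -0.08 0 0; 0.01 -0.1 0.002 -0.03; 0.035 -0.115 0.01 -0.08; 0.07 -0.12 0.018 -0.13; 0.105 -0.12 0.027 -0.18; 0.14 -0.12 0.036 -0.23"}}

```text
t: 4.9
tcp_pos: [0.6025, 0.0919, 0.2594]
eef_rot: [-0.463, 0.535, -0.535, 0.461]
contact_force: [-0.6, -0.4, -1.3]
grip_width: 0.0134
```

```bash
python3 - <<'E'
from h import *
goal(.5725,-.1292,.26,-85.35)
E
```

```text
t 4.9 p [0.6025 0.0919 0.2594] F [-0.61 -0.41 -1.25] w 0.0134
[[-0.1457 -0.002   0.9893]
 [-0.9893 -0.0015 -0.1457]
 [ 0.0018 -1.     -0.0018]]
shift [ 2.231e-01 -2.000e-04  2.600e-03] turn -0.2273
```

{"method": "send_rows", "body": {"steps": "0.025 0 0 -0.03; 0.06 0 0 -0.07; 0.1 0 0.001 -0.11; 0.14 0 0.002 -0.15; 0.18 0 0.002 -0.19; 0.21 0 0.0026 -0.22; 0.223 0 0.0026 -0.227; 0.223 0 0.0026 -0.227"}}

```text
t: 5.7
tcp_pos: [0.5719, -0.1305, 0.2592]
eef_rot: [0.52, -0.481, 0.48, -0.518]
contact_force: [-0.7, 1.4, -1.5]
grip_width: 0.0134
```

```bash
cat > m.py <<'E'
from h import *
def comb():
  a=np.radians(4.65); ex=np.array([np.cos(a),np.sin(a)]); ey=np.array([-ex[1],ex[0]])
  o=robot.observe()
  for n in("top","side"):
    s=robot.snapshot(n); p,u,v=pts(s); f=s["frame"][v,u].astype(int)
    z0=o["tcp_pos"][2]-.1395
    m=(abs(p[:,0]-o["tcp_pos"][0])<.06)&(abs(p[:,1]-o["tcp_pos"][1])<.04)&(p[:,2]>z0+.05)&(p[:,2]<z0+.064)&(p[:,2]>.099)
    q=p[m]; r=cv2.minAreaRect((q[:,:2]*1000).astype(np.float32)); c=np.array(r[0])/1000-[.5755,-.129]
    print(n,m.sum(),"leaf rect",np.round(r[1],1),round(r[2],1),"t,l mm",np.round([c@ex*1000,c@ey*1000],1))
  c=o["tcp_pos"][:2]-[.5755,-.129]; print("tcp t,l",np.round([c@ex*1000,c@ey*1000],1)); return s
E
python3 - <<'E'
from m import *
goal(.5725,-.1292,.20,-85.35)
s=comb(); save(s,"c.png",(160,130,420,360),2.5)
E
```

```text
t 5.7 p [ 0.5719 -0.1305  0.2592] F [-0.71  1.39 -1.52] w 0.0134
[[ 7.77e-02 -3.30e-03  9.97e-01]
 [-9.97e-01 -1.20e-03  7.77e-02]
 [ 9.00e-04 -1.00e+00 -3.40e-03]]
shift [-0.0013  0.0592  0.0009] turn -0.0034
top 185 leaf rect [78.  54.9] 4.7 t,l mm [-5.5 -2. ]
side 542 leaf rect [78.1 55.3] 4.3 t,l mm [-4.4 -0.5]
tcp t,l [-3.7 -1.2]
```

View pics/c.png

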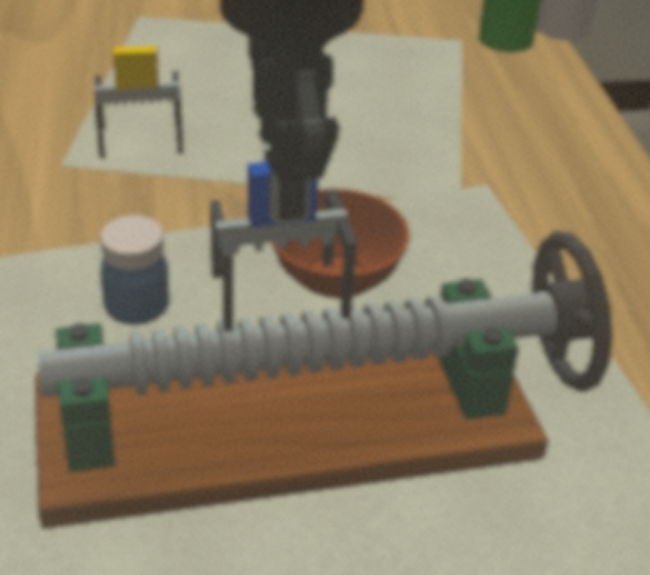

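Comb is held square, about level over mid-screw (leaf at 280,230); yellow, bowl and jar undisturbed. Correcting by about 2 mm along and 1.4 mm sideways.

{"method": "send_rows", "body": {"steps": "-0.0014 0.005 0.0019 -0.0035; -0.0014 0.015 0.0019 -0.0035; -0.0014 0.025 0.0019 -0.0035; -0.0014 0.035 0.0019 -0.0035; -0.0014 0.043 0.0019 -0.0035; -0.0014 0.05 0.0019 -0.0035; -0.0014 0.056 0.0019 -0.0035; -0.0014 0.058 0.0019 -0.0035"}}

```text
t: 6.6
tcp_pos: [0.5739, -0.1273, 0.2006]
eef_rot: [0.522, -0.479, 0.478, -0.519]
contact_force: [0.4, 0.2, -2.9]
grip_width: 0.0131
```

```bash
python3 - <<'E'
from m import *
goal(.5725,-.1292,.1896,-85.35)
s=comb(); show()
save(s,"d.png",(220,200,360,310),5)
E
```

```text
t 6.6 p [ 0.5739 -0.1273  0.2006] F [ 0.42  0.22 -2.93] w 0.0131
[[ 8.350e-02 -3.800e-03  9.965e-01]
 [-9.965e-01 -1.100e-03  8.350e-02]
 [ 7.000e-04 -1.000e+00 -3.800e-03]]
shift [ 0.0018  0.011  -0.0015] turn 0.0024
top 155 leaf rect [74.5 54.6] 4.8 t,l mm [-5.  1.]
side 487 leaf rect [78.4 56. ] 4.9 t,l mm [-2.4  1.3]
tcp t,l [-1.5  1.8]
t 6.7 p [ 0.5741 -0.1273  0.2012] F [ 0.33 -0.22 -2.16] w 0.0135
[[ 8.360e-02 -3.000e-03  9.965e-01]
 [-9.965e-01 -1.200e-03  8.360e-02]
 [ 9.000e-04 -1.000e+00 -3.100e-03]]
```

View pics/d.png

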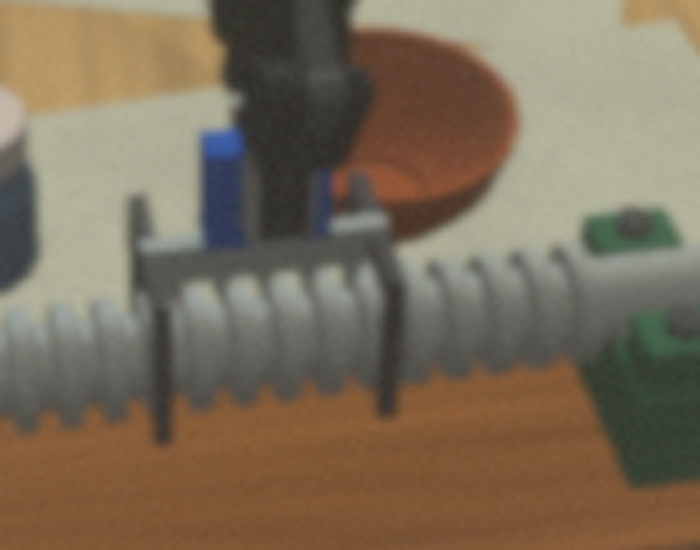

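Picture: the teeth hang just above the screw, seemingly over dark grooves, with legs astride and no contact force. Lowering gently to the tip level.

{"method": "send_rows", "body": {"steps": "0.0005 0.001 -0.0003 0; 0.0008 0.002 -0.0003 0; 0.0008 0.003 -0.0003 0; 0.0008 0.004 -0.0003 0; 0.0008 0.005 -0.0003 0; 0.0008 0.006 -0.0003 0; 0.0008 0.007 -0.0003 0; 0.0008 0.007 -0.0003 0"}}

```text
t: 7.5
tcp_pos: [0.5738, -0.1282, 0.194]
eef_rot: [0.522, -0.479, 0.478, -0.519]
contact_force: [0.1, -0.1, -2.4]
grip_width: 0.0134
```

```bash
python3 - <<'E'
from h import *
goal(.5740,-.1280,.1896,-85.35); print(robot.observe()["ft_torque"])
E
```

```text
t 7.5 p [ 0.5738 -0.1282  0.194 ] F [ 0.14 -0.06 -2.36] w 0.0134
[[ 8.360e-02 -3.300e-03  9.965e-01]
 [-9.965e-01 -1.200e-03  8.360e-02]
 [ 9.000e-04 -1.000e+00 -3.400e-03]]
shift [-0.0001  0.0044  0.0003] turn 0.0026
[-0.00128653  0.02536036 -0.00228264]
```

No contact 1.6 mm past nominal tip level, so the teeth are probably entering. Continuing slowly.

{"method": "send_rows", "body": {"steps": "0 0.0005 0 0; 0 0.001 0 0; 0 0.0015 0 0; 0 0.002 0 0; 0 0.0022 0 0; 0 0.0024 0 0; 0 0.0025 0 0; 0 0.0025 0 0"}}

```text
t: 8.3
tcp_pos: [0.5738, -0.1281, 0.1915]
eef_rot: [0.522, -0.479, 0.478, -0.519]
contact_force: [-0.1, -0.5, -1.6]
grip_width: 0.0138
```

{"method": "send_rows", "body": {"steps": "0 0.0003 0 0; 0 0.0006 0 0; 0 0.0009 0 0; 0 0.0012 0 0; 0 0.0014 0 0; 0 0.0014 0 0; 0 0.0014 0 0; 0 0.0014 0 0"}}

```text
t: 9.1
tcp_pos: [0.5738, -0.1282, 0.1901]
eef_rot: [0.522, -0.479, 0.478, -0.519]
contact_force: [0.4, -0.2, -2.5]
grip_width: 0.0132
```

```bash
python3 - <<'E'
from m import *
goal(.5740,-.1280,.1896,-85.35); print(robot.observe()["ft_torque"]); comb(); show()
E
```

```text
t 9.1 p [ 0.5738 -0.1282  0.1901] F [ 0.38 -0.2  -2.46] w 0.0132
[[ 8.360e-02 -3.200e-03  9.965e-01]
 [-9.965e-01 -1.200e-03  8.360e-02]
 [ 9.000e-04 -1.000e+00 -3.300e-03]]
shift [-0.0001  0.0005  0.0002] turn 0.0026
[-0.02344398  0.03411268 -0.02724151]
top 150 leaf rect [72.1 54.5] 4.9 t,l mm [-6.3  0.1]
side 479 leaf rect [78.2 57.4] 4.5 t,l mm [-2.8  1. ]
tcp t,l [-1.7  1. ]
t 9.2 p [ 0.5737 -0.1282  0.1901] F [-0.12 -0.58 -2.17] w 0.013
[[ 8.360e-02 -3.300e-03  9.965e-01]
 [-9.965e-01 -1.100e-03  8.360e-02]
 [ 9.000e-04 -1.000e+00 -3.400e-03]]
```

{"method": "send_rows", "body": {"steps": "0 0.0002 0 0; 0 0.0003 0 0; 0 0.0004 0 0; 0 0.0005 0 0; 0 0.0006 0 0; 0 0.0007 0 0; 0 0.0008 0 0; 0 0.0008 0 0"}}

```text
t: 10.0
tcp_pos: [0.5738, -0.1282, 0.1897]
eef_rot: [0.522, -0.479, 0.478, -0.519]
contact_force: [-1.6, 1.9, 1.4]
grip_width: 0.0133
```

```bash
python3 - <<'E'
from h import *
show()
E
```

```text
t 10.0 p [ 0.5738 -0.1282  0.1897] F [-1.57  1.92  1.38] w 0.0133
[[ 0.0837 -0.003   0.9965]
 [-0.9965 -0.0013  0.0837]
 [ 0.001  -1.     -0.0031]]
```

Contact (about 4 N up) at z = 0.1897, matching the home level of 0.1896. Letting go and backing straight up.

{"method": "send_rows", "body": {"steps": "0 0 0 0; 0 0 0 0; 0 0 0 0; 0 0 0 0; 0 0 0 0; 0 0 0 0; 0 0 0 0; 0 0 0 0", "jaw": 1}}

```text
t: 10.8
tcp_pos: [0.5738, -0.1282, 0.1897]
eef_rot: [0.522, -0.479, 0.478, -0.519]
contact_force: [-0.1, 0.0, 1.1]
grip_width: 0.0855
```

{"method": "send_rows", "body": {"steps": "0 -0.01 0 0; 0 -0.025 0 0; 0 -0.04 0 0; 0 -0.055 0 0; 0 -0.065 0 0; 0 -0.07 0 0; 0 -0.07 0 0; 0 -0.07 0 0"}}

```text
t: 11.6
tcp_pos: [0.5737, -0.1281, 0.2591]
eef_rot: [0.522, -0.479, 0.478, -0.519]
contact_force: [0.2, -1.0, -0.0]
grip_width: 0.0854
```

```bash
python3 - <<'E'
from h import *
show()
a=np.radians(4.65); ex=np.array([np.cos(a),np.sin(a)]); ey=np.array([-ex[1],ex[0]])
for n in("top","side"):
    s=robot.snapshot(n); p,u,v=pts(s); q=p[:,:2]-[.5755,-.129]; t=q@ex; l=q@ey; z=p[:,2]
    b=(abs(t)<.05)&(abs(l)<.035)
    f=s["frame"][v,u].astype(int); blue=f[:,2]>f[:,0]+20
    m=b&(z>.135)&(z<.16)&blue; 
    r=cv2.minAreaRect((np.stack([t[m],l[m]],1)*1000).astype(np.float32)); print(n,m.sum(),"handle top",np.round(r[0],1),np.round(r[1],1),round(r[2],1),"z max",np.round(np.percentile(z[m],[50,90,98]),4))
    m=b&(z>.096)&(z<.115); r=cv2.minAreaRect((np.stack([t[m],l[m]],1)*1000).astype(np.float32)); print(" leaf/bars",np.round(r[0],1),np.round(r[1],1),round(r[2],1))
    for sg in(-1,1):
        k=b&(abs(t-r[0][0]/1000-sg*.035)<.006)&(z>.1)&(z<.115); print("  bar",sg,k.sum(),np.round(np.percentile(z[k],[50,90]),4))
save(s,"e.png",(220,190,360,310),5)
E
```

```text
t 11.6 p [ 0.5737 -0.1281  0.2591] F [ 0.22 -1.02 -0.05] w 0.0854
[[ 8.360e-02 -4.100e-03  9.965e-01]
 [-9.965e-01 -1.000e-03  8.360e-02]
 [ 7.000e-04 -1.000e+00 -4.200e-03]]
top 159 handle top [-3.4 -5.2] [39.8 14.9] 1.3 z max [0.1462 0.1486 0.1498]
 leaf/bars [-12.8  10.6] [84.8 48.6] 24.9
  bar -1 17 [0.1057 0.1096]Traceback (most recent call last):
  File "<stdin>", line 12, in <module>
    return _quantile_unchecked(
        a, q, axis, out, overwrite_input, method, keepdims, weights)
    return _ureduce(a,
                    func=_quantile_ureduce_func,
    ...<5 lines>...
                    overwrite_input=overwrite_input,
                    method=method)
    r = func(a, **kwargs)
    result = _quantile(arr,
                       quantiles=q,
    ...<2 lines>...
                       out=out,
                       weights=wgt)
    slices_having_nans = np.isnan(arr[-1, ...])
                                  ~~~^^^^^^^^^
IndexError: index -1 is out of bounds for axis 0 with size 0
```

```bash
cat > chk.py <<'E'
from h import *
import sys
show()
a=np.radians(4.65); ex=np.array([np.cos(a),np.sin(a)]); ey=np.array([-ex[1],ex[0]])
for n in("top","side"):
    s=robot.snapshot(n); p,u,v=pts(s); q=p[:,:2]-[.5755,-.129]; t=q@ex; l=q@ey; z=p[:,2]
    b=(abs(t)<.05)&(abs(l)<.035); f=s["frame"][v,u].astype(int); blue=f[:,2]>f[:,0]+20
    m=b&(z>.135)&(z<.16)&blue
    r=cv2.minAreaRect((np.stack([t[m],l[m]],1)*1000).astype(np.float32))
    A=np.stack([t[m],l[m],np.ones(m.sum())],1); c=np.linalg.lstsq(A,z[m],rcond=None)[0]
    print(n,m.sum(),"handle top",np.round(r[0],1),np.round(r[1],1),round(r[2],1),"z",np.round(np.percentile(z[m],[2,50,98]),4),"slope along,across",np.round(c[:2],3))
save(s,sys.argv[1],(220,190,360,310),5)
E
python3 chk.py e.png
```

```text
t 11.65 p [ 0.5736 -0.128   0.2589] F [-0.78  0.3  -0.15] w 0.0855
[[ 8.360e-02 -4.600e-03  9.965e-01]
 [-9.965e-01 -1.100e-03  8.360e-02]
 [ 7.000e-04 -1.000e+00 -4.600e-03]]
top 159 handle top [-3.2 -5.4] [40.  14.7] 2.6 z [0.1353 0.1459 0.1496] slope along,across [-0.007 -0.453]
side 298 handle top [-3.3 -6.7] [16.1 39.1] 90.0 z [0.1359 0.1461 0.1489] slope along,across [0.01  0.566]
```

View pics/e.png

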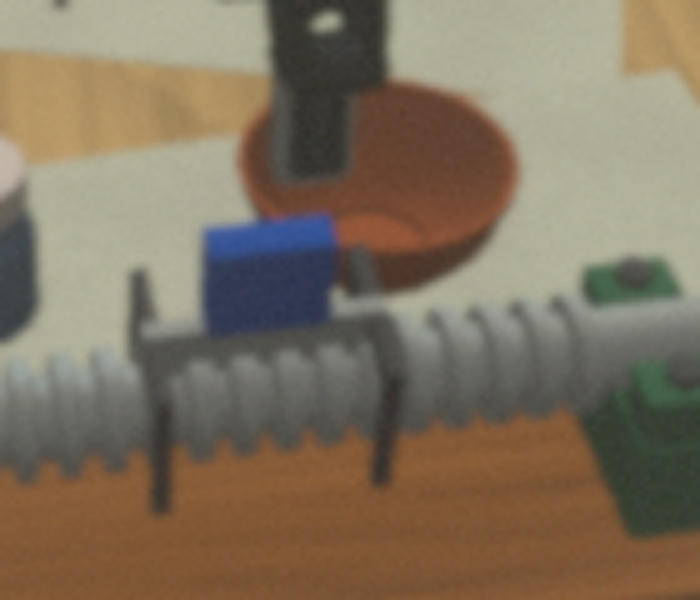

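Seated: lower edge lies on the crests (140–390, ~345), level, handle leaning slightly away from the camera's far side; fingers are clear. Now shutting the fingers and coming down for the press.

{"method": "send_rows", "body": {"steps": "0 0 0 0; 0 0 0 0; 0 0 0 0; 0 0 0 0; 0 0.008 0 0; 0 0.016 0 0; 0 0.024 0 0; 0 0.028 0 0", "jaw": 0}}

```text
t: 12.55
tcp_pos: [0.573, -0.1281, 0.2293]
eef_rot: [0.522, -0.48, 0.477, -0.518]
contact_force: [0.2, -0.3, -0.1]
grip_width: 0.0001
```

{"method": "send_rows", "body": {"steps": "0 0.001 0 0; 0 0.002 0 0; 0 0.003 0 0; 0 0.004 0 0; 0 0.005 0 0; 0 0.0055 0 0; 0 0.006 0 0; 0 0.006 0 0"}}

```text
t: 13.35
tcp_pos: [0.5729, -0.1281, 0.2233]
eef_rot: [0.522, -0.48, 0.477, -0.518]
contact_force: [1.1, -0.2, -0.4]
grip_width: 0.0002
```

{"method": "send_rows", "body": {"steps": "0 0.0003 0 0; 0 0.0005 0 0; 0 0.0007 0 0; 0 0.0008 0 0; 0 0.0009 0 0; 0 0.001 0 0; 0 0.001 0 0; 0 0.001 0 0"}}

```text
t: 14.15
tcp_pos: [0.5729, -0.1281, 0.2223]
eef_rot: [0.522, -0.48, 0.477, -0.518]
contact_force: [0.8, 0.0, -1.0]
grip_width: -0.0
```

{"method": "send_rows", "body": {"steps": "0 0.0003 0 0; 0 0.0005 0 0; 0 0.0007 0 0; 0 0.0008 0 0; 0 0.0009 0 0; 0 0.001 0 0; 0 0.001 0 0; 0 0.001 0 0"}}

```text
t: 14.95
tcp_pos: [0.5729, -0.1281, 0.2212]
eef_rot: [0.522, -0.48, 0.477, -0.518]
contact_force: [-0.3, 0.4, -0.5]
grip_width: -0.0002
```

{"method": "send_rows", "body": {"steps": "0 0.0003 0 0; 0 0.0005 0 0; 0 0.0007 0 0; 0 0.0008 0 0; 0 0.0009 0 0; 0 0.001 0 0; 0 0.001 0 0; 0 0.001 0 0"}}

```text
t: 15.75
tcp_pos: [0.5731, -0.1282, 0.2209]
eef_rot: [0.522, -0.48, 0.477, -0.519]
contact_force: [-1.4, 0.6, 5.4]
grip_width: 0.0001
```

Contact at 5.4 N; holding with slightly more.

{"method": "send_rows", "body": {"steps": "0 0.0008 0 0; 0 0.0009 0 0; 0 0.001 0 0; 0 0.001 0 0; 0 0.001 0 0; 0 0.001 0 0; 0 0.001 0 0; 0 0.001 0 0"}}

```text
t: 16.55
tcp_pos: [0.5731, -0.1285, 0.2209]
eef_rot: [0.522, -0.48, 0.478, -0.519]
contact_force: [-1.6, -0.6, 6.2]
grip_width: -0.0002
```

```bash
python3 chk.py f.png
```

```text
t 16.55 p [ 0.5731 -0.1285  0.2209] F [-1.61 -0.59  6.19] w -0.0002
[[ 0.0839 -0.0058  0.9965]
 [-0.9965 -0.0021  0.0839]
 [ 0.0016 -1.     -0.0059]]
top 69 handle top [-16.   -1.1] [24.9 14.2] 89.2 z [0.1363 0.1456 0.1536] slope along,across [ 0.267 -0.251]
side 293 handle top [-3.1 -8. ] [15.2 39.2] 89.3 z [0.1359 0.146  0.1502] slope along,across [0.026 0.618]
```

View pics/f.png

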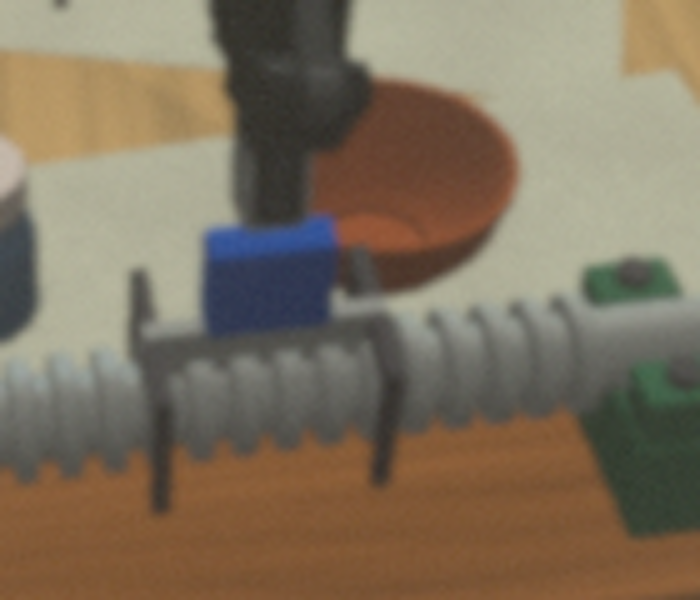

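The fingertips bear on the top of the handle at about (270,225) with 6 N, and the comb has not moved. Backing off.

{"method": "send_rows", "body": {"steps": "0 -0.003 0 0; 0 -0.008 0 0; 0 -0.02 0 0; 0 -0.035 0 0; 0 -0.05 0 0; 0 -0.06 0 0; 0 -0.06 0 0; 0 -0.06 0 0"}}

```text
t: 17.45
tcp_pos: [0.5733, -0.1282, 0.2807]
eef_rot: [0.522, -0.48, 0.477, -0.519]
contact_force: [0.4, 0.3, -1.3]
grip_width: -0.0002
```

```bash
python3 chk.py g.png; python3 - <<'E'
from h import *
s=robot.snapshot("top")
for th in("yellow_gauge","bowl","jar"):
    r=robot.cut_out(s,th)[0]; p,_,_=pts(s,r["pixels"]); print(th,np.round(np.percentile(p,[2,50,98],axis=0),3).tolist())
E
```

```text
t 17.45 p [ 0.5733 -0.1282  0.2807] F [ 0.43  0.32 -1.31] w -0.0002
[[ 0.0838 -0.006   0.9965]
 [-0.9965 -0.0017  0.0838]
 [ 0.0012 -1.     -0.0061]]
top 155 handle top [-6.7 -5.7] [33.3 14.9] 0.1 z [0.136  0.146  0.1497] slope along,across [ 0.065 -0.397]
side 294 handle top [-3.6 -7.8] [38.8 15.1] 1.5 z [0.1357 0.1463 0.1488] slope along,across [0.021 0.573]
yellow_gauge [[0.444, 0.207, 0.002], [0.481, 0.232, 0.059], [0.521, 0.258, 0.1]]
bowl [[0.599, 0.057, 0.002], [0.628, 0.064, 0.037], [0.647, 0.073, 0.052]]
jar [[0.534, -0.156, 0.087], [0.562, -0.13, 0.118], [0.605, -0.103, 0.149]]
```

View pics/g.png

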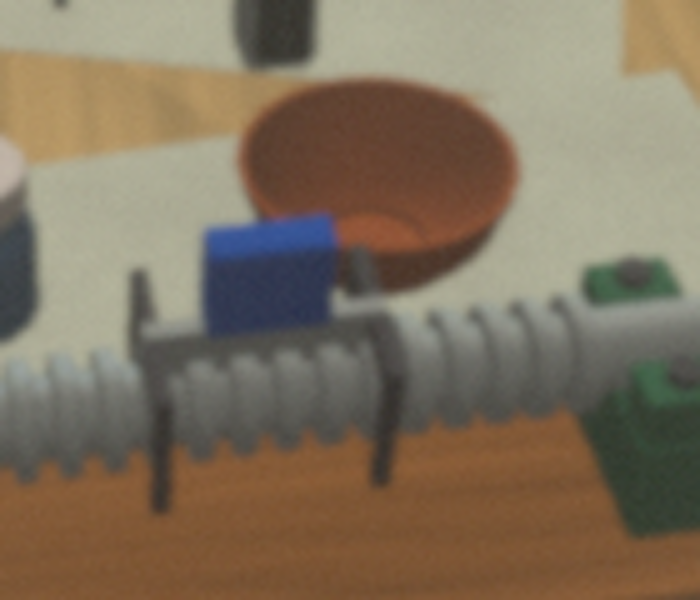

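The comb sits alone, level and home (edge along y≈345, x 140–390), and the fingers are well above it. The last "jar" detection was really the blue comb, and the bowl was partly hidden by the arm. The picture shows the bowl where it was.

```bash
python3 -c "
from station import robot
print(robot.close_job())"
```

```text
the job is handed in; nothing more can be done
None
```

The blue comb is sitting on the middle of the screw with its teeth home, let go, pressed and left alone; I handed the job in at about 17.5 s.

**Seating:** I found the grooves from the depth images. The teeth then went in with no resistance, so no feeling along the screw was needed. First contact, about 4 N, came at a tool height of 0.1897 m, against 0.1896 m expected for teeth fully home.

**Press:** With the fingers shut I pressed on top of the handle with about 6 N, and the comb did not move in the side picture.

**Last checks:**
- **Comb:** in the side view it was level lengthwise and in line with the screw to within about 0.03 rad. It was about 4 mm from mid-screw and leaning slightly on one leg, which is allowed. The fingers are about 60 mm clear of it.
- **Top view disagreed:** it gave a different lengthwise slope (0.065) and position (−6.7 mm). I put this down to the gripper hiding part of the handle, because with the gripper higher up it had matched the side view.
- **Yellow comb, bowl and jar:** the yellow comb measured unmoved. The final check on the other two was weak: the jar detection picked up the blue comb instead, and the bowl was partly hidden. The bowl and the visible edge of the jar look unchanged in the last side picture, and the arm touched neither.

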